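# Unhook the dish carrier from its lipped dock

### The job

The carrier of culture dishes is caught in its dock, its front toe under the lip and its rear tongue under the keeper. Ease it back against the sprung stop until the toe is free of the lip, tilt its front up over the lip while the tongue is still under the keeper, draw it out forwards, and set it down gently, flat on the middle of the rubber mat, and let go. Never force it against the dock, keep the dishes from tipping steeply, and leave the other things on the bench where they are.

Things in the scene. Friction and masses are not known exactly. Their poses are not given: they have to be found in the camera images.
- carrier: Loose aluminium carrier, 0.28 to 0.56 kg, with three clear dishes (84 mm across, top at z=39) fixed to it. Origin: centre of the underside; z up; front is its -x. Base plate 88x100x8 mm, x -42 to 46. Two side straps hold a cross bar over the dishes, with an upright handle plate on it. Starts with its origin 7 to 9 mm to the front of the dock's origin, axes parallel.
- handle (a point): Centre of the handle, on the carrier at (0,0,66) mm: upright flat plate 14 mm thick in x, 44 wide in y, z 50 to 82, free on both faces to be gripped from above with one finger in front and one behind. Below it is the cross bar, 14 mm in x, z 45 to 51.
- toe (a point): Bottom edge of the tip of the toe, on the carrier at (-72,0,0) mm. The toe is a flat tab, 36 mm wide, 5 thick, x -42 to -72, level with the carrier's underside; it is caught under the dock's lip.
- tongue (a point): Bottom edge of the tip of the tongue, on the carrier at (82,0,0) mm. The tongue is a flat tab, 36 mm wide, 5 thick, x 46 to 82, level with the underside. Pivot here: 6 degrees of front-up tilt brings the toe to the lip's top, 11 is ample, beyond 15 the tongue binds under the keeper. When tilted, 42 mm forwards frees it from the keeper.
- dock: Grey dock fixed to the bench; origin on the bench under it, z up, front -x. Base plate 246x124 mm, 6 thick; the carrier rests on it between side rails 14 mm high (6 mm room each side). Lip, keeper and sprung stop are all on one steel slide, clamped at an unknown place up to 10 mm either way along x, which this pose does not show. More than 18 N on lip, keeper, stop or rails is forcing it.
- lip (a point): Point fixed on the dock base, (-66.4,0,22) mm: where the rear top edge of the lip is when the slide is at mid (really up to 10 mm off in x). The lip is a steel plate over the toe, 64 wide, closed at the front (x=-93); underside 11 mm, top 16 mm above the base plate.
- keeper (a point): Point fixed on the dock base, (57,0,20) mm: bottom front edge of the keeper when the slide is at mid (really up to 10 mm off in x). The keeper is a bar over the tongue, x 57 to 74, underside 14 mm above the base plate. Level lift of the resting carrier is free for 6 mm only (toe meets the lip).
- stop (a point): Point fixed on the dock base, (86,0,12.5) mm: face of the sprung stop when the slide is at mid (really up to 10 mm off in x). Black block, 1.5 to 11.5 mm above the base plate, yields along +x at 5 N/mm, 9 mm travel. Felt after 1 to 23 mm of push; toe just free at 8 N on the spring, well free at 10 to 14 N. Lift 4 mm first, or rubbing on the base plate adds to the push.
- mat: Black rubber mat fixed to the bench, 200 x 200 x 4 mm, origin at the centre of its underside.
- dishes: Loose bystander: stack of five clear dishes, 90 mm across, 75 high; origin at the centre of its underside.
- spray: Loose bystander: white spray bottle, 80 mm across, 216 high; origin at the centre of its underside.
- jar: Loose bystander: jar, 70 mm across, 90 high; origin at the centre of its underside.
There are look-alikes about, which are no part of the job. Leave any brown or red look-alike of the carrier alone.

How it is judged:
By the outcome, as a careful person would: the job done as asked, in the order asked, and still so for the second after the job is handed in, with the robot touching nothing.
It also fails if it takes over 61 s, if anything falls off the work surface, if the arm or the gripper's body presses on something with over 40 N, if the wrist force passes 120 N, or if a joint passes its speed limit or range.

### The arm

A 6-joint arm with a two-finger parallel gripper is mounted at the origin on the work surface. World frame = base frame: x ahead of the robot, y to its left, z up, the work surface at z = 0. Lengths are in m, angles in rad, forces in N, time in s.
With the tool pointing down it reaches from about 0.425 to 0.95 m from the base axis. Payload 3.5 kg.
Tool frame: the origin (TCP) lies midway between the tips of the shut fingers; the grasp point (between the pads) lies 19 mm behind it; z points along the fingers, y is the direction in which the jaws open and shut (so a half turn about z gives the same grasp; the last joint's range is limited). The gripper opens to 85 mm and grips with 20 to 120 N. Pads are 22 mm wide; open, the fingers measure 114 mm over their backs; the gripper's body (76 mm by 85 mm) begins 54 mm behind the grasp point. The pads swing forward as they close: fully open they stand 13 mm farther back than shut.
Start: joints at [0.992, 0.286, 1.577, -0, 1.279, -0.15], TCP at [0.281, 0.614, 0.231] pointing down, gripper open.
Joint ranges: [-2.77, 2.77], [-0.9, 2.22], [0.21, 2.48], [-1.53, 4.67], [0.24, 2.81], [-2.84, 2.84]. Speed limits (rad/s): [2.79, 2.79, 3.14, 3.14, 3.14, 3.14].

### API

Orientations are given as a rotation vector (axis times angle).
In Python, from plant import robot gives the robot as it stands.
- The arm moves only by the tool arm_command, never from a script. Its argument "moves" is a list that holds one entry, the list of rows, each a list of 7 numbers: the closure, from -1 (fully open) to 1 (shut), then the shift along the world's x, y, z in mm, then the turn, a rotation vector about the world's x, y, z in degrees. In form: [[[grip, dx, dy, dz, wx, wy, wz], ...]]. A call has 1 to 10 rows; each row shifts and turns the commanded pose from where the row before left it; what a row does not reach is not made up. A row lasts 1/12 s, in which the tool goes at most 41.7 mm and 7.16 degrees, less where a joint would pass 70% of its speed; a pose out of reach is approached as far as the arm can. A call with a gripper value outside its range is refused whole. The fingers move at their own pace and stop on an object; "squeeze" is the grip in N (left out, the last holds). Time passes only in rows, so rows that do not move let the fingers close. It gives the time, the measured TCP pose, the force and the opening at its end, in the units of the state.
- robot.get_state(): the state, without advancing time (a new reading comes with each control period).
- robot.grab_frame(name): name is "scene" or "side" or "wrist"; returns the picture (480x640x3 uint8, red, green, blue); there is no depth.
- robot.camera_params(name): a dict with "fov_y" (degrees; the focal length in pixels is half the picture's height over the tangent of half this angle, whatever the lens; pixels are square), "cx", "cy" (the principal point, pixels), "k1" (the pictures are not rectified: a ray, as slopes to the right and down, at radius r is drawn at 1 + k1 r^2 times it, then the intrinsics apply), "position" and "rotation" of the camera in the world. Camera axes: x right, y down, z forward; pixel columns grow to the right and rows downward; lengths in m; the calibration is good to about 2 mm. A picture is of the moment at which its call begins: read the wrist's pose just before it. camera_params takes no time and is no camera call; for the wrist camera it gives the pose at the moment of the call.
- robot.job_done(): hands the job in, once; it reports no verdict.
The state is a dict: "t": time; "qpos": joint angles; "qd": joint speeds; "effort": joint torques, N m; "position": TCP position; "orientation": TCP orientation; "ft_force": force on the tool from outside, world axes, zero at the start; "ft_torque": the same for the moment, N m; "gripper_width": finger opening in m.
Only numpy, scipy, OpenCV 4.12 (cv2) and the standard library are available. Lean on these libraries where they do the work, as an engineer would, in place of code of your own. Each camera call takes 0.05 s, during which the arm holds its last target. There are 200 camera calls.

## Working session

There is one attempt and no reset: what is moved stays moved. The work goes in short steps, Python scripts to look and compute and a tool call to move; the robot and the scene stay as the last step left them, time stands still between calls to the robot, and variables do not carry over. Pictures are saved under pics/ and viewed, about 8 in all and at most 12, crops included, and the job is handed in when it is done.

Besides the shell and the picture viewer there is one more tool, called after "Call:" as name([rows], argument=value, ...), one row to a line, values as JSON. arm_command: Moves the arm, as the interface text tells. Its arguments: {"type":"object","properties":{"moves":{"type":"array"},"squeeze":{"type":"number"}},"required":["moves"]}

```bash
mkdir -p pics; cat > h.py <<'E'
import numpy as np, cv2
from plant import robot
def ray(p,u,v):
    f=240/np.tan(np.radians(p['fov_y'])/2)
    d=np.array([(u-p['cx'])/f,(v-p['cy'])/f]); s=d.copy()
    for _ in range(30): s=d/(1+p['k1']*(s@s))
    R=np.array(p['rotation']); return np.array(p['position']),R@np.array([s[0],s[1],1.])
def onz(p,u,v,z):
    o,d=ray(p,u,v); return o+d*(z-o[2])/d[2]
def proj(p,X):
    f=240/np.tan(np.radians(p['fov_y'])/2)
    c=np.array(p['rotation']).T@(np.array(X)-np.array(p['position'])); s=c[:2]/c[2]; s=s*(1+p['k1']*(s@s))
    return s*f+[p['cx'],p['cy']]
def tri(a,b):
    (o1,d1),(o2,d2)=a,b
    t=np.linalg.lstsq(np.c_[d1,-d2],o2-o1,rcond=None)[0]
    return (o1+t[0]*d1+o2+t[1]*d2)/2, np.linalg.norm(o1+t[0]*d1-o2-t[1]*d2)
E
python3 - <<'E'
from h import *
import pickle
P={}
for n in ["scene","side","wrist"]:
    P[n]=robot.camera_params(n); im=robot.grab_frame(n); cv2.imwrite(f"pics/{n}0.png",im[:,:,::-1]); print(n,P[n])
pickle.dump(P,open('P0.pkl','wb'))
print(robot.get_state())
E
```

```text
scene {'fov_y': 43.01828807144019, 'cx': 323.0100643396295, 'cy': 235.18315338707993, 'k1': -0.07537198150028189, 'position': array([1.3543061 , 0.79587043, 0.94627571]), 'rotation': array([-1.02575197, -2.32391966,  1.15827156])}
side {'fov_y': 47.897684614343056, 'cx': 316.6207562040831, 'cy': 240.0746051480415, 'k1': -0.12551804295777105, 'position': array([ 0.09901716, -1.01845568,  1.00239462]), 'rotation': array([-2.22691652,  0.47649899, -0.20254066])}
wrist {'fov_y': 71.5439781228723, 'cx': 318.0693513030519, 'cy': 238.79533576643334, 'k1': -0.025948204515525364, 'position': array([0.21616274, 0.64202263, 0.37335672]), 'rotation': array([2.43372162, 1.56549812, 0.218245  ])}
{'t': 0.15, 'qpos': array([ 9.92013461e-01,  2.87014713e-01,  1.57784023e+00,  9.39845728e-07,
        1.27859048e+00, -1.49991667e-01]), 'qd': array([-0.00149116, -0.0020293 , -0.00378006,  0.00113491, -0.0002693 ,
        0.00087198]), 'effort': array([ 2.03623102e-03, -4.06606507e+01, -2.93138802e+01, -6.53033203e-05,
        3.99056691e-03, -2.21796222e-05]), 'position': array([0.28033258, 0.6134761 , 0.23023016]), 'orientation': array([-6.68255036e-01, -3.06901917e+00,  2.71816223e-03]), 'ft_force': array([ 0.62314715, -1.14130781, -0.87444171]), 'ft_torque': array([-0.01483206, -0.04894351,  0.00241133]), 'gripper_width': 0.08507739021895311}
```

Rotation is a rotation vector; I'll convert it.

```bash
sed -i "s/R=np.array(p\['rotation'\])/R=rot(p)/; s/np.array(p\['rotation'\]).T/rot(p).T/" h.py; sed -i '2a rot=lambda p: cv2.Rodrigues(np.array(p["rotation"]))[0]' h.py; cat h.py | head -20
```

```text
import numpy as np, cv2
from plant import robot
rot=lambda p: cv2.Rodrigues(np.array(p["rotation"]))[0]
def ray(p,u,v):
    f=240/np.tan(np.radians(p['fov_y'])/2)
    d=np.array([(u-p['cx'])/f,(v-p['cy'])/f]); s=d.copy()
    for _ in range(30): s=d/(1+p['k1']*(s@s))
    R=rot(p); return np.array(p['position']),R@np.array([s[0],s[1],1.])
def onz(p,u,v,z):
    o,d=ray(p,u,v); return o+d*(z-o[2])/d[2]
def proj(p,X):
    f=240/np.tan(np.radians(p['fov_y'])/2)
    c=rot(p).T@(np.array(X)-np.array(p['position'])); s=c[:2]/c[2]; s=s*(1+p['k1']*(s@s))
    return s*f+[p['cx'],p['cy']]
def tri(a,b):
    (o1,d1),(o2,d2)=a,b
    t=np.linalg.lstsq(np.c_[d1,-d2],o2-o1,rcond=None)[0]
    return (o1+t[0]*d1+o2+t[1]*d2)/2, np.linalg.norm(o1+t[0]*d1-o2-t[1]*d2)
```

View pics/scene0.png

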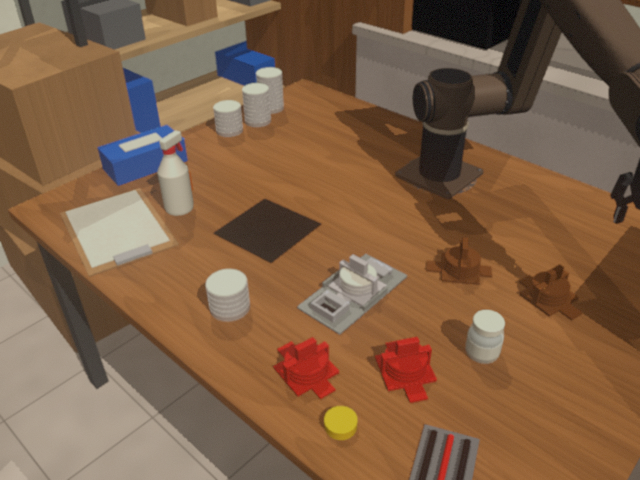

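View pics/side0.png

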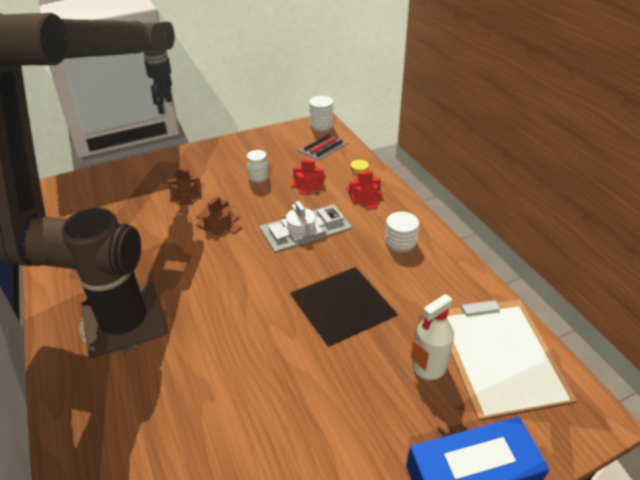

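The scene view shows the grey dock with the pale carrier at about (353,290) and the black mat at (268,230). The look-alikes are brown at (461,262) and (550,290), and red at (307,365) and (407,365). In the side view the dock is at (305,228) and the mat at (343,305). Only the aluminium one at (353,290) sits in a dock, so I'll check it in an enlarged crop.

```bash
python3 - <<'E'
from h import *
a=cv2.imread('pics/scene0.png')[245:335,290:415]; b=cv2.imread('pics/side0.png')[190:255,252:362]
a=cv2.resize(a,None,fx=4.8,fy=4.8,interpolation=cv2.INTER_CUBIC)[:,:600]; b=cv2.resize(b,None,fx=5.45,fy=5.45,interpolation=cv2.INTER_CUBIC)
c=np.hstack([cv2.resize(a,(400,288)),cv2.resize(b,(400,236)).copy()[:0].reshape(0,400,3)]) if 0 else None
a=cv2.resize(cv2.imread('pics/scene0.png')[250:330,290:410],(480,320),interpolation=cv2.INTER_CUBIC)
b=cv2.resize(cv2.imread('pics/side0.png')[190:255,252:362],(474,280),interpolation=cv2.INTER_CUBIC)
c=np.zeros((600,480,3),np.uint8); c[:320]=a; c[320:,:474]=b
cv2.imwrite('pics/crop1.png',c)
import pickle;P=pickle.load(open('P0.pkl','rb'))
# mat
for n in ['scene','side']:
    im=cv2.imread(f'pics/{n}0.png'); u0,v0=(268,230) if n=='scene' else (343,305)
    m=(im.max(2)<60).astype(np.uint8); _,l=cv2.connectedComponents(m); k=(l==l[v0,u0]).astype(np.uint8)
    k=cv2.morphologyEx(k,cv2.MORPH_OPEN,np.ones((5,5)))
    ct=max(cv2.findContours(k,0,1)[0],key=cv2.contourArea)
    W=np.array([onz(P[n],u,v,.004)[:2] for u,v in ct[:,0]]).astype(np.float32)
    print(n,cv2.minAreaRect(W*1000))
    # dock corners rough: grey low saturation
    hsv=cv2.cvtColor(im,cv2.COLOR_BGR2HSV); m=((hsv[...,1]<60)&(hsv[...,2]>70)).astype(np.uint8)
    _,l=cv2.connectedComponents(m); u0,v0=(320,305) if n=='scene' else (275,240)
    k=(l==l[v0,u0]).astype(np.uint8) if l[v0,u0] else m*0
    ct=max(cv2.findContours(k,0,1)[0],key=cv2.contourArea) if k.sum() else None
    if ct is not None: print('dock',cv2.boundingRect(ct),cv2.contourArea(ct),cv2.approxPolyDP(ct,4,True)[:,0].tolist())
E
```

```text
Traceback (most recent call last):
ValueError: max() iterable argument is empty
```

View pics/crop1.png

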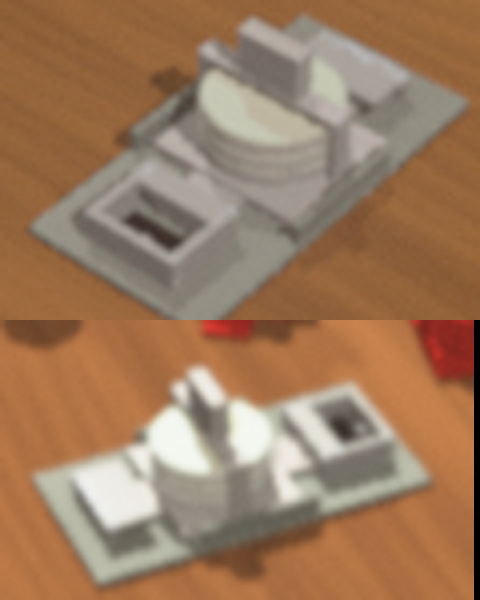

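The crop confirms the aluminium carrier in the grey dock. In the scene crop the boxed keeper with the dark stop is at lower left, and the flat lip plate is at upper right, towards the robot. So the dock's front points roughly at the robot.

```bash
cat > m1.py <<'E'
from h import *
import pickle;P=pickle.load(open('P0.pkl','rb'))
for n,mu,hx in [('scene',(268,230),[(297.5,307.5),(336,329),(407.5,275.5),(366,253.5)]),('side',(343,305),[(259.7,226.7),(275.2,251.5),(352.2,227.6),(333.7,204.6)])]:
    im=cv2.imread(f'pics/{n}0.png'); print(n,im[mu[1],mu[0]])
    def comp(m,u,v):
        _,l=cv2.connectedComponents(m.astype(np.uint8)); k=(l==l[v,u]).astype(np.uint8)
        return max(cv2.findContours(k,cv2.RETR_EXTERNAL,cv2.CHAIN_APPROX_NONE)[0],key=cv2.contourArea)
    ct=comp(im.max(2)<65,*mu)
    W=np.array([onz(P[n],u,v,.004)[:2] for u,v in ct[:,0]])*1000
    print('mat',cv2.minAreaRect(W.astype(np.float32)))
    hs=cv2.cvtColor(im,cv2.COLOR_BGR2HSV); ii=np.round(hx).astype(int)
    m=np.zeros(im.shape[:2],bool); x0,y0=ii.min(0)-12; x1,y1=ii.max(0)+12
    m[y0:y1,x0:x1]=(hs[y0:y1,x0:x1,1]<75)
    ct=comp(m,*((310,307) if n=='scene' else (280,245)))[:,0]
    print('dockbb',ct.min(0),ct.max(0))
    for c in hx: print('corner',c,(onz(P[n],*c,.006)*1000).round(1))
    W=np.array([onz(P[n],u,v,.006)[:2] for u,v in ct])*1000
    print('hullrect',cv2.minAreaRect(W.astype(np.float32)))
    # refine four edges by fitting lines to contour pts close to the rough edges
    L=[]
    for a,b in zip(hx,hx[1:]+hx[:1]):
        a,b=np.array(a),np.array(b); d=(b-a)/np.linalg.norm(b-a); nn=np.array([-d[1],d[0]]); r=ct-a
        s=(abs(r@nn)<3)&(r@d>6)&(r@d<np.linalg.norm(b-a)-6); w=W[s]
        if len(w)<5: L.append(None);print('few');continue
        f=cv2.fitLine(w.astype(np.float32),cv2.DIST_HUBER,0,.01,.01).ravel(); L.append(f)
        print('edge',len(w),np.degrees(np.arctan2(f[1],f[0])).round(2),f[2:].round(1))
    if all(l is not None for l in L):
        C=[]
        for f,g in zip(L,L[1:]+L[:1]):
            t=np.linalg.solve(np.c_[f[:2],-g[:2]],g[2:]-f[2:]); C.append(f[2:]+t[0]*f[:2])
        C=np.array(C); print('corners',C.round(1).tolist(),'c',C.mean(0).round(1),'len',[np.linalg.norm(C[i]-C[i-1]).round(1) for i in range(4)])
E
python3 m1.py
```

```text
scene [36 45 59]
mat ((525.3056030273438, -178.21347045898438), (192.09397888183594, 191.29830932617188), 4.962251663208008)
dockbb [298 254] [406 333]
corner (297.5, 307.5) [684.1  88.2   6. ]
corner (336, 329) [675.9 194.8   6. ]
corner (407.5, 275.5) [435.  204.7   6. ]
corner (366, 253.5) [436.6  80.1   6. ]
hullrect ((559.229248046875, 130.078125), (249.48646545410156, 154.02818298339844), 1.2671308517456055)
edge 27 -88.51 [682.4 142.4]
edge 34 1.13 [531.9 205.2]
edge 32 -89.16 [436.3 153.5]
edge 28 1.73 [610.2  82.5]
corners [[680.7000122070312, 208.1999969482422], [435.6000061035156, 203.3000030517578], [437.5, 77.30000305175781], [683.9000244140625, 84.80000305175781]] c [559.4 143.4] len [np.float32(123.5), np.float32(245.1), np.float32(126.1), np.float32(246.5)]
side [34 40 48]
mat ((523.64599609375, -180.66976928710938), (193.95521545410156, 195.07696533203125), 5.129519939422607)
dockbb [260 201] [350 250]
corner (259.7, 226.7) [435.7 200.5   6. ]
corner (275.2, 251.5) [438.6  76.4   6. ]
corner (352.2, 227.6) [682.4  81.7   6. ]
corner (333.7, 204.6) [681.6 208.1   6. ]
hullrect ((558.5051879882812, 177.35977172851562), (247.39389038085938, 194.91372680664062), 1.1137480735778809)
edge 15 -88.93 [436.9 137.6]
edge 66 1.23 [558.9  82.2]
edge 13 -88.8 [681.5 142.6]
edge 38 1.61 [557.2 207.7]
corners [[437.8999938964844, 79.5999984741211], [682.7000122070312, 84.9000015258789], [680.0999755859375, 211.10000610351562], [435.6000061035156, 204.3000030517578]] c [559.1 145. ] len [np.float32(124.6), np.float32(244.8), np.float32(126.3), np.float32(244.6)]
```

Both views agree. The dock's base plate is at about (559.3, 144) mm with yaw about 1.4° and comes out near 246x125, which matches. The mat is at about (524.5, -179.5), yaw 5°, and spans about 193 mm. Next I move above the carrier with the jaws along the dock's x and check the handle with the wrist camera.

Call:
arm_command([
  [[-1,13.5,-23.5,0,0,0,-3.2],[-1,13.5,-23.5,0,0,0,-3.2],[-1,13.5,-23.5,0,0,0,-3.2],[-1,13.5,-23.5,0,0,0,-3.2],[-1,13.5,-23.5,0,0,0,-3.2],[-1,13.5,-23.5,0,0,0,-3.2],[-1,13.5,-23.5,0,0,0,-3.2],[-1,13.5,-23.5,0,0,0,-3.2],[-1,13.5,-23.5,0,0,0,-3.2],[-1,13.5,-23.5,0,0,0,-3.2]],
])

```text
t: 0.98
position: [0.4158, 0.3776, 0.231]
orientation: [-1.492, -2.764, 0.001]
ft_force: [0.1, 0.8, -0.2]
gripper_width: 0.0855
```

Call:
arm_command([
  [[-1,13.5,-23.5,0,0,0,-3.2],[-1,13.5,-23.5,0,0,0,-3.2],[-1,13.5,-23.5,0,0,0,-3.2],[-1,13.5,-23.5,0,0,0,-3.2],[-1,13.5,-23.5,0,0,0,-3.2],[-1,13.5,-23.5,0,0,0,-3.2],[-1,13.5,-23.5,0,0,0,-3.2],[-1,13.5,-23.5,0,0,0,-3.2],[-1,13.5,-23.5,0,0,0,-3.2],[-1,13.5,-23.5,0,0,0,-3.2]],
])

```text
t: 1.82
position: [0.5509, 0.1426, 0.231]
orientation: [-2.196, -2.246, 0.001]
ft_force: [1.0, -0.3, -0.3]
gripper_width: 0.0856
```

```bash
python3 - <<'E'
from h import *
import pickle
p=robot.camera_params('wrist'); im=robot.grab_frame('wrist')[:,:,::-1]; cv2.imwrite('pics/w1.png',im); pickle.dump(p,open('P1.pkl','wb'))
s=robot.get_state(); print(s['t'],s['position'],s['orientation'],s['ft_force'])
R=cv2.Rodrigues(s['orientation'])[0]; print(R.round(4), np.degrees(np.arctan2(R[1,1],R[0,1])))
c,sn=np.cos(.0245),np.sin(.0245)
for x in(-7,7):
  for y in (-22,22):
    X=np.array([.5593+(x-8)*c*1e-3-y*sn*1e-3,.144+(x-8)*sn*1e-3+y*c*1e-3,.088]); print((x,y),proj(p,X).round(1))
E
```

```text
1.8667 [0.55315832 0.13880477 0.2310625 ] [ 2.19996332e+00  2.23803991e+00 -1.86733647e-03] [ 0.82485079 -2.64055935  0.13754198]
[[-0.0172  0.9999  0.0015]
 [ 0.9998  0.0172 -0.0032]
 [-0.0032  0.0015 -1.    ]] 0.9832702188464311
(-7, -22) [310.9 246.2]
(-7, 22) [310.5 197.7]
(7, -22) [326.4 246.2]
(7, 22) [326.7 197.6]
```

View pics/w1.png

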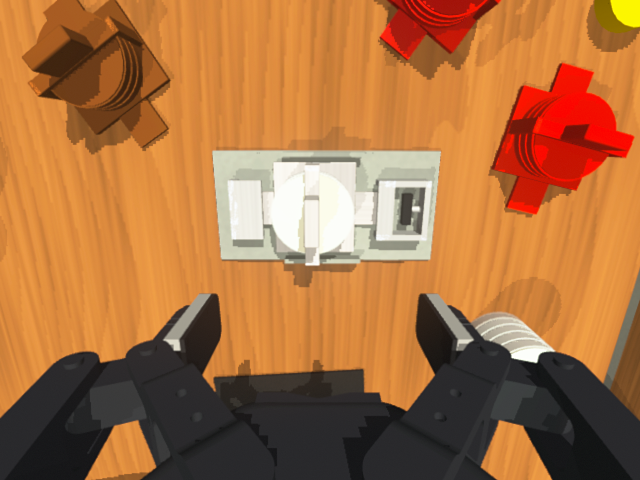

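The wrist view shows the dock at (213–440, 150–260), the handle at about (312,213), the lip plate at (245,210) and the keeper and stop box at (405,210). The arm was still settling, so I'll take a second frame and enlarge it.

```bash
python3 - <<'E'
from h import *
import pickle
robot.grab_frame('scene')
robot.grab_frame('scene')
p=robot.camera_params('wrist'); s=robot.get_state(); im=robot.grab_frame('wrist')[:,:,::-1]; cv2.imwrite('pics/w2.png',im); pickle.dump((p,s),open('P2.pkl','wb'))
print(s['t'],s['position'],s['qd'].round(3)); R=cv2.Rodrigues(s['orientation'])[0]; print(np.degrees(np.arctan2(R[1,1],R[0,1])))
c=cv2.resize(im[140:275,205:450],None,fx=3.2,fy=3.2,interpolation=cv2.INTER_CUBIC)
c=np.clip((c.astype(float)-60)*1.0,0,255)**1.6; c=(c/c.max()*255).astype(np.uint8); cv2.imwrite('pics/w2c.png',c)
# dock corners
hs=cv2.cvtColor(np.ascontiguousarray(im),cv2.COLOR_BGR2HSV); m=np.zeros(im.shape[:2],np.uint8); m[130:280,195:460]=hs[130:280,195:460,1]<60
ct=max(cv2.findContours(m,0,1)[0],key=cv2.contourArea)[:,0]
W=np.array([onz(p,u,v,.006)[:2] for u,v in ct])*1000
print(ct.min(0),ct.max(0)); print(cv2.minAreaRect(W.astype(np.float32)))
q=cv2.approxPolyDP(ct[:,None],4,True)[:,0]; print(q.tolist(),[(onz(p,u,v,.006)[:2]*1000).round(1).tolist() for u,v in q])
E
```

```text
1.9667 [0.55105655 0.14243556 0.23089184] [ 0.043 -0.012  0.014  0.013  0.005 -0.002]
1.28020810172
[212 150] [439 264]
((559.353271484375, 138.863037109375), (245.0978240966797, 129.9193878173828), 1.338292121887207)
[[212, 151], [221, 258], [283, 258], [306, 264], [429, 258], [439, 151]] [[435.6, 200.2], [438.3, 78.5], [511.2, 80.2], [538.3, 73.4], [682.5, 84.2], [679.3, 205.9]]
```

View pics/w2c.png

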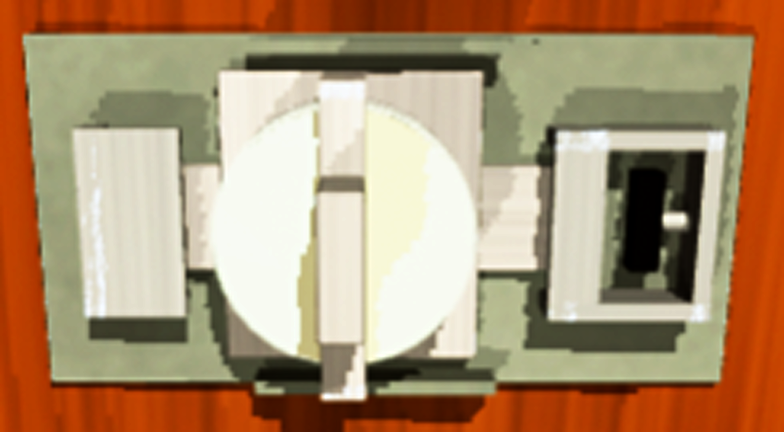

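```bash
python3 - <<'E'
from h import *
import pickle
p,s=pickle.load(open('P2.pkl','rb'))
g=lambda x,y,z:(onz(p,205+x/3.2,140+y/3.2,z)[:2]*1000)
a=np.radians(1.4);D=lambda w:(np.array([[np.cos(a),np.sin(a)],[-np.sin(a),np.cos(a)]])@(w-np.array([559.,143.2]))).round(1)
for n,x,y,z in [('h top L',318,264,.088),('h top R',362,264,.088),('h top up',340,188,.088),('h top dn',340,343,.088),('lip rear',184,220,.022),('lip front',80,220,.022),('plate front',224,210,.014),('plate rear',481,210,.014),('keeper front top',551,220,.025),('stop face',629,220,.0125),('stop face top',629,220,.0175)]:
    w=g(x,y,z); print(n,w.round(1),'dock',D(w))
E
```

```text
h top L [538.9 143.3] dock [-20.1   0.6]
h top R [551.  143.6] dock [-8.   0.6]
h top up [544.6 164.5] dock [-13.9  21.7]
h top dn [545.3 120.6] dock [-14.2 -22.3]
lip rear [491.2 141.5] dock [-67.8  -0. ]
lip front [456.2 140.8] dock [-1.028e+02  1.000e-01]
plate front [503.7 143.7] dock [-55.3   1.9]
plate rear [591.6 145.8] dock [32.7  1.8]
keeper front top [613.8 145. ] dock [54.8  0.4]
stop face [643.1 143.2] dock [84. -2.]
stop face top [641.8 144.2] dock [82.8 -1. ]
```

All the measured points are consistent if the dock's base plate is centred about 5.5 mm behind its origin. In that case the lip, keeper and stop offsets all put the slide about 3–4 mm to the rear, and I expect to feel the stop after about 15 mm of push. The handle is at about (545, 143), z 56–88. I'll descend to TCP z = 54 mm.

Call:
arm_command([
  [[-1,-3,0,-20,0,0,0],[-1,-3,0,-20,0,0,0],[-1,0,0,-20,0,0,0],[-1,0,0,-20,0,0,0],[-1,0,0,-20,0,0,0],[-1,0,0,-20,0,0,0],[-1,0,0,-20,0,0,0],[-1,0,0,-17,0,0,0],[-1,0,0,-12,0,0,0],[-1,0,0,-8,0,0,0]],
])

```text
t: 2.85
position: [0.5432, 0.1448, 0.0526]
orientation: [-2.19, -2.25, 0.003]
ft_force: [0.3, -0.7, 0.1]
gripper_width: 0.0857
```

Call:
arm_command([
  [[-1,0,0,0,0,0,0],[-1,0,0,0,0,0,0],[-1,0,0,0,0,0,0],[-1,0,0,0,0,0,0]],
])

```text
t: 3.18
position: [0.5456, 0.1441, 0.0557]
orientation: [2.192, 2.248, 0.003]
ft_force: [-0.5, 0.2, -0.5]
gripper_width: 0.0853
```

```bash
python3 - <<'E'
from h import *
s=robot.get_state(); print(s['position'],s['ft_force'])
im=robot.grab_frame('wrist')[:,:,::-1]; cv2.imwrite('pics/w3.png',im)
E
```

```text
[0.54563344 0.144066   0.05571742] [-0.48074742  0.23715083 -0.51941663]
```

View pics/w3.png

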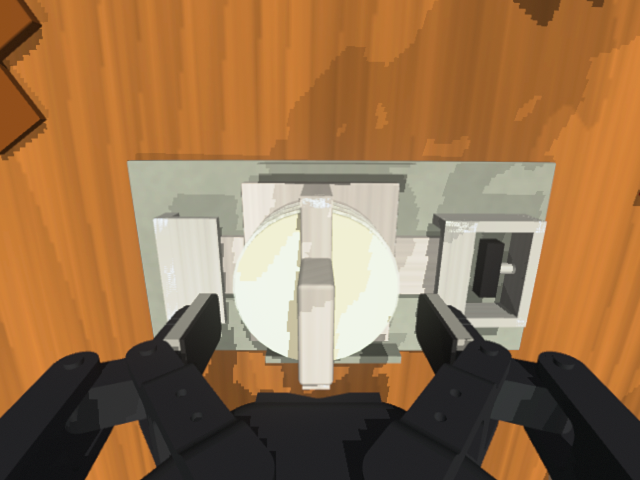

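The handle is centred at (316,335) between the fingers, which are centred near 319. Closing on it.

Call:
arm_command([
  [[0,0,0,0,0,0,0],[0.4,0,0,0,0,0,0],[0.8,0,0,0,0,0,0],[1,0,0,0,0,0,0],[1,0,0,0,0,0,0],[1,0,0,0,0,0,0],[1,0,0,0,0,0,0],[1,0,0,0,0,0,0]],
], squeeze=60)

```text
t: 3.9
position: [0.5448, 0.1439, 0.0545]
orientation: [2.193, 2.249, 0.0]
ft_force: [-0.7, 0.3, -0.4]
gripper_width: 0.0133
```

Call:
arm_command([
  [[1,0,0,0,0,0,0],[1,0,0,0,0,0,0],[1,0,0,0,0,0,0]],
])

```text
t: 4.15
position: [0.5448, 0.1439, 0.0544]
orientation: [2.193, 2.249, 0.0]
ft_force: [1.1, 0.4, 0.9]
gripper_width: 0.0131
```

Call:
arm_command([
  [[1,0,0,1,0,0,0],[1,0,0,1,0,0,0],[1,0,0,1,0,0,0],[1,0,0,1,0,0,0],[1,0,0,0,0,0,0],[1,0,0,0,0,0,0],[1,0,0,0,0,0,0]],
])

```text
t: 4.73
position: [0.5444, 0.1439, 0.0582]
orientation: [-2.193, -2.249, 0.0]
ft_force: [0.3, 0.1, -3.9]
gripper_width: 0.0133
```

Call:
arm_command([
  [[1,0,0,0,0,0,0],[1,0,0,0,0,0,0]],
])

```text
t: 4.9
position: [0.5445, 0.1439, 0.0582]
orientation: [-2.193, -2.249, 0.0]
ft_force: [0.2, 0.3, -4.1]
gripper_width: 0.013
```

It's lifted 3.8 mm and the weight reads about 4.2 N. Now I push it back along the dock's x.

Call:
arm_command([
  [[1,1.5,0,0,0,0,0],[1,1.5,0.1,0,0,0,0],[1,1.5,0,0,0,0,0],[1,1.5,0.1,0,0,0,0],[1,1.5,0,0,0,0,0],[1,1.5,0.1,0,0,0,0],[1,1,0,0,0,0,0],[1,1,0,0,0,0,0],[1,0,0,0,0,0,0],[1,0,0,0,0,0,0]],
])

```text
t: 5.73
position: [0.5556, 0.1442, 0.0583]
orientation: [-2.194, -2.249, 0.0]
ft_force: [-0.4, 1.3, -3.5]
gripper_width: 0.0132
```

Call:
arm_command([
  [[1,0.7,0.1,0,0,0,0],[1,0.7,0,0,0,0,0],[1,0.6,0,0,0,0,0],[1,0,0,0,0,0,0],[1,0,0,0,0,0,0]],
])

```text
t: 6.15
position: [0.5577, 0.1443, 0.0583]
orientation: [2.194, 2.249, 0.0]
ft_force: [-0.6, -0.1, -3.6]
gripper_width: 0.0132
```

Call:
arm_command([
  [[1,0.7,0,0,0,0,0],[1,0.7,0,0,0,0,0],[1,0.6,0,0,0,0,0],[1,0,0,0,0,0,0],[1,0,0,0,0,0,0]],
])

```text
t: 6.57
position: [0.5597, 0.1443, 0.0583]
orientation: [2.194, 2.249, 0.0]
ft_force: [-0.0, -1.1, -4.6]
gripper_width: 0.013
```

Call:
arm_command([
  [[1,0.5,0,0,0,0,0],[1,0.5,0,0,0,0,0],[1,0,0,0,0,0,0],[1,0,0,0,0,0,0]],
])

```text
t: 6.9
position: [0.5605, 0.1443, 0.0583]
orientation: [-2.193, -2.249, 0.0]
ft_force: [-1.1, -0.8, -3.3]
gripper_width: 0.013
```

Call:
arm_command([
  [[1,0.5,0,0,0,0,0],[1,0.5,0.1,0,0,0,0],[1,0,0,0,0,0,0],[1,0,0,0,0,0,0]],
])

```text
t: 7.23
position: [0.5611, 0.1444, 0.0581]
orientation: [-2.193, -2.248, 0.002]
ft_force: [-2.8, -0.8, -3.4]
gripper_width: 0.013
```

Call:
arm_command([
  [[1,0.5,0,0,0,0,0],[1,0.5,0,0,0,0,0],[1,0,0,0,0,0,0],[1,0,0,0,0,0,0],[1,0,0,0,0,0,0]],
])

```text
t: 7.65
position: [0.5618, 0.1444, 0.058]
orientation: [-2.192, -2.248, 0.003]
ft_force: [-5.2, 0.5, -1.7]
gripper_width: 0.013
```

Call:
arm_command([
  [[1,0.5,0,0,0,0,0],[1,0.5,0,0,0,0,0],[1,0,0,0,0,0,0],[1,0,0,0,0,0,0],[1,0,0,0,0,0,0]],
])

```text
t: 8.07
position: [0.5622, 0.1444, 0.0579]
orientation: [-2.192, -2.247, 0.005]
ft_force: [-7.4, -1.2, 0.2]
gripper_width: 0.0133
```

Call:
arm_command([
  [[1,0.5,0,0.2,0,0,0],[1,0.5,0,0.2,0,0,0],[1,0.4,0,0.1,0,0,0],[1,0,0,0,0,0,0],[1,0,0,0,0,0,0],[1,0,0,0,0,0,0]],
])

```text
t: 8.57
position: [0.5627, 0.1444, 0.0582]
orientation: [-2.19, -2.246, 0.007]
ft_force: [-9.7, 0.4, 0.2]
gripper_width: 0.013
```

Call:
arm_command([
  [[1,0,0,0,0,0,0],[1,0,0,0,0,0,0]],
])

```text
t: 8.73
position: [0.5627, 0.1444, 0.0582]
orientation: [-2.19, -2.246, 0.007]
ft_force: [-8.1, -0.2, -0.2]
gripper_width: 0.0132
```

Call:
arm_command([
  [[1,0.5,0,0.1,0,0,0],[1,0.5,0,0.1,0,0,0],[1,0.5,0,0.1,0,0,0],[1,0.5,0,0,0,0,0],[1,0,0,0,0,0,0],[1,0,0,0,0,0,0],[1,0,0,0,0,0,0]],
])

```text
t: 9.32
position: [0.5635, 0.1444, 0.0584]
orientation: [-2.189, -2.244, 0.011]
ft_force: [-12.0, -1.0, 2.9]
gripper_width: 0.0132
```

Call:
arm_command([
  [[1,0,0,0,0,0,0],[1,0,0,0,0,0,0]],
])

```text
t: 9.48
position: [0.5635, 0.1445, 0.0584]
orientation: [-2.189, -2.244, 0.011]
ft_force: [-12.3, -0.7, 2.9]
gripper_width: 0.0129
```

```bash
python3 - <<'E'
from h import *
F=[]
for n in ['wrist','side','scene']:
    im=robot.grab_frame(n)[:,:,::-1]; cv2.imwrite(f'pics/{n}4.png',im); s=robot.get_state(); F.append(s['ft_force'])
print(np.array(F).round(1),s['position'],s['ft_torque'].round(2))
w=cv2.imread('pics/wrist4.png')[140:400,110:570]; cv2.imwrite('pics/c4.png',cv2.resize(w,None,fx=1.7,fy=1.7,interpolation=cv2.INTER_CUBIC))
E
```

```text
[[-11.3  -0.5   3.8]
 [-11.6  -1.    3.4]
 [-11.7   0.2   2.8]] [0.56355945 0.14446015 0.05840029] [-0.11  2.02 -0.09]
```

View pics/c4.png

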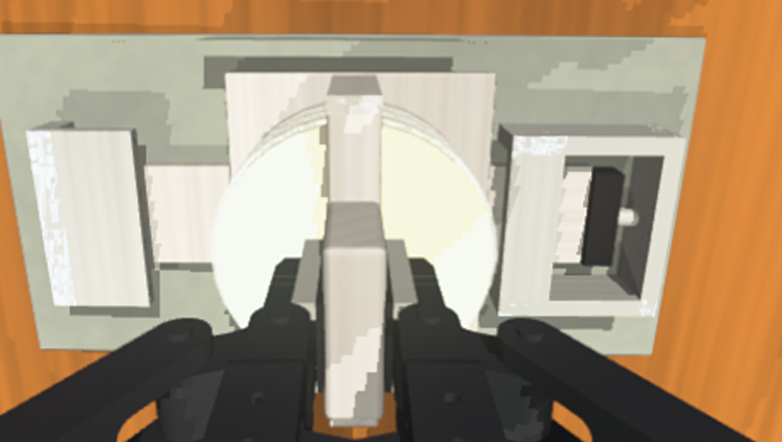

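The tongue presses the stop at about 12 N: the reading is 11.7 N and the spring deflection is 2.5 mm at 5 N/mm. The toe tip at crop (147,215) shows behind the lip edge (138–150). I'll tilt in small steps about the tongue tip, watching the force.

Call:
arm_command([
  [[1,0.4,0,0.6,0,0.5,0],[1,0.4,0,0.6,0,0.5,0],[1,0.4,0,0.7,0,0.5,0],[1,0,0,0,0,0,0],[1,0,0,0,0,0,0]],
])

```text
t: 10.05
position: [0.5648, 0.1445, 0.0603]
orientation: [-2.175, -2.231, 0.04]
ft_force: [-10.7, 0.4, 2.5]
gripper_width: 0.0133
```

Call:
arm_command([
  [[1,0.4,0,0.6,0,0.5,0],[1,0.4,0,0.6,0,0.5,0],[1,0.4,0,0.7,0,0.5,0],[1,0,0,0,0,0,0],[1,0,0,0,0,0,0]],
])

```text
t: 10.47
position: [0.5661, 0.1445, 0.0623]
orientation: [-2.162, -2.217, 0.068]
ft_force: [-10.6, 0.1, 2.1]
gripper_width: 0.0132
```

Call:
arm_command([
  [[1,0.5,0,0.6,0,0.5,0],[1,0.5,0,0.6,0,0.5,0],[1,0.5,0,0.6,0,0.5,0],[1,0,0,0,0,0,0],[1,0,0,0,0,0,0]],
])

```text
t: 10.88
position: [0.5675, 0.1444, 0.0642]
orientation: [-2.148, -2.203, 0.096]
ft_force: [-11.5, -0.9, 2.5]
gripper_width: 0.0132
```

Call:
arm_command([
  [[1,0.5,0,0.6,0,0.5,0],[1,0.5,0,0.6,0,0.5,0],[1,0.5,0,0.6,0,0.5,0],[1,0,0,0,0,0,0],[1,0,0,0,0,0,0]],
])

```text
t: 11.3
position: [0.5689, 0.1444, 0.0661]
orientation: [-2.134, -2.189, 0.124]
ft_force: [-12.7, -0.8, 3.5]
gripper_width: 0.0133
```

Call:
arm_command([
  [[1,0.4,0,0.6,0,0.5,0],[1,0.4,0,0.6,0,0.5,0],[1,0.4,0,0.6,0,0.5,0],[1,0,0,0,0,0,0],[1,0,0,0,0,0,0]],
])

```text
t: 11.72
position: [0.5703, 0.1444, 0.0679]
orientation: [-2.12, -2.175, 0.15]
ft_force: [-11.3, 0.0, 3.1]
gripper_width: 0.0134
```

Call:
arm_command([
  [[1,0.3,0,0.6,0,0.5,0],[1,0.3,0,0.6,0,0.5,0],[1,0.3,0,0.6,0,0.5,0],[1,0,0,0,0,0,0],[1,0,0,0,0,0,0]],
])

```text
t: 12.13
position: [0.5715, 0.1444, 0.0696]
orientation: [-2.107, -2.161, 0.176]
ft_force: [-10.4, -0.5, 1.2]
gripper_width: 0.0129
```

```bash
python3 - <<'E'
from h import *
o=[]
for n,(x0,y0,x1,y1) in [('side',(250,170,370,260)),('scene',(290,235,410,335))]:
    im=robot.grab_frame(n)[:,:,::-1]; o.append(cv2.resize(np.ascontiguousarray(im[y0:y1,x0:x1]),(540,300 if n=='scene' and 0 else 290),interpolation=cv2.INTER_CUBIC))
cv2.imwrite('pics/c5.png',np.vstack(o)); s=robot.get_state(); print(s['t'],s['position'],s['ft_force'],cv2.Rodrigues(s['orientation'])[0][:,2])
E
```

```text
12.2333 [0.57143223 0.14443645 0.06963671] [-10.6658266   -0.5944359    1.36358722] [-1.65384088e-01 -5.98263380e-04 -9.86229053e-01]
```

View pics/c5.png

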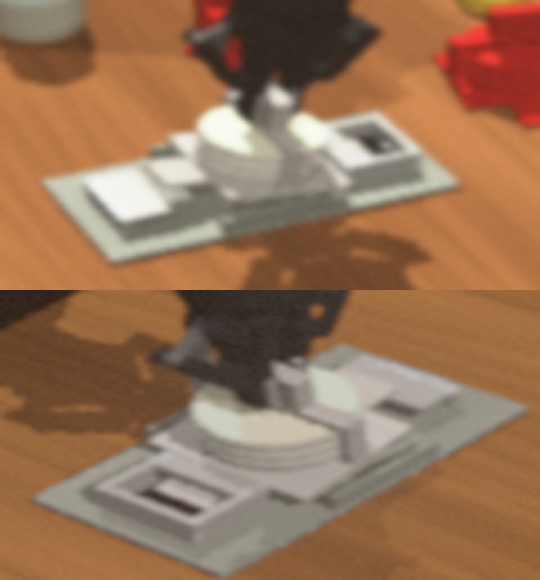

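In the crops the toe now stands above the lip, and the tool tilt is 9.5°. I compute the toe about 12 mm above the lip top, the tongue tip about 2 mm above the base, and the tongue top about 2 mm below the keeper. Now I draw it forwards.

Call:
arm_command([
  [[1,-1,0,0,0,0,0],[1,-2,0,0,0,0,0],[1,-3,-0.1,0,0,0,0],[1,-3,-0.1,0,0,0,0],[1,-3,-0.1,0,0,0,0],[1,-3,0,0,0,0,0],[1,0,0,0,0,0,0]],
])

```text
t: 12.82
position: [0.5598, 0.1441, 0.0705]
orientation: [-2.113, -2.166, 0.164]
ft_force: [0.4, 0.0, -4.2]
gripper_width: 0.0132
```

Call:
arm_command([
  [[1,-3,-0.1,0,0,0,0],[1,-3,0,0,0,0,0],[1,-3,-0.1,0,0,0,0],[1,-3,-0.1,0,0,0,0],[1,-3,-0.1,0,0,0,0],[1,-2,0,0,0,0,0],[1,0,0,0,0,0,0]],
])

```text
t: 13.4
position: [0.5419, 0.1437, 0.07]
orientation: [-2.111, -2.165, 0.167]
ft_force: [0.4, -0.9, -4.5]
gripper_width: 0.0133
```

Call:
arm_command([
  [[1,-3,-0.1,0.2,0,0,0],[1,-3,0,0.2,0,0,0],[1,-3,-0.1,0.2,0,0,0],[1,-3,-0.1,0.2,0,0,0],[1,-3,-0.1,0.2,0,0,0],[1,-3,-0.1,0.2,0,0,0],[1,-3,0,0.2,0,0,0],[1,-2,0,0.2,0,0,0],[1,0,0,0,0,0,0],[1,0,0,0,0,0,0]],
])

```text
t: 14.23
position: [0.5195, 0.1432, 0.0718]
orientation: [-2.112, -2.165, 0.166]
ft_force: [0.6, -0.4, -5.0]
gripper_width: 0.0132
```

Call:
arm_command([
  [[1,0,0,4,0,0,0],[1,0,0,5,0,0,0],[1,0,0,6,0,0,0],[1,0,0,6,0,0,0],[1,0,0,6,0,0,0],[1,0,0,6,0,0,0],[1,0,0,6,0,0,0],[1,0,0,6,0,0,0],[1,0,0,5,0,0,0],[1,0,0,0,0,0,0]],
])

```text
t: 15.07
position: [0.5204, 0.1433, 0.1233]
orientation: [-2.113, -2.167, 0.163]
ft_force: [1.0, 0.8, -4.6]
gripper_width: 0.0134
```

The carrier is free and lifted. I'll level it, and check where the dish stack is relative to the path.

Call:
arm_command([
  [[1,0,0,0,0,-1.5,0],[1,0,-2,0,0,-1.5,0],[1,0,-5,0,0,-1.5,0],[1,0,-5,0,0,-1.5,0],[1,0,-5,0,0,-1.5,0],[1,0,-3,0,0,-1.5,0],[1,0,0,0,0,0,0],[1,0,0,0,0,0,0],[1,0,0,0,0,0,0]],
])

```text
t: 15.82
position: [0.5195, 0.1233, 0.1216]
orientation: [-2.193, -2.248, 0.001]
ft_force: [1.1, -0.5, -3.9]
gripper_width: 0.0133
```

```bash
python3 - <<'E'
from h import *
import pickle;P=pickle.load(open('P0.pkl','rb'))
print('stack',onz(P['side'],403,244,0.0),onz(P['side'],403,222,.075),onz(P['scene'],228,312,0),'spray',onz(P['scene'],177,208,0))
s=robot.get_state();R=cv2.Rodrigues(s['orientation'])[0];print(s['position'],R.round(4),s['ft_torque'])
E
```

```text
stack [ 0.78429967 -0.03951044  0.        ] [ 0.78152878 -0.03133484  0.075     ] [ 0.79331359 -0.02029592  0.        ] spray [ 6.24099632e-01 -4.36663196e-01 -1.11022302e-16]
[0.51945818 0.12331324 0.12164261] [[-2.490e-02  9.997e-01 -8.000e-04]
 [ 9.997e-01  2.490e-02  1.000e-04]
 [ 2.000e-04 -8.000e-04 -1.000e+00]] [ 0.01203318 -0.03797705  0.01772659]
```

Call:
arm_command([
  [[1,0.5,-5,0,0,0,0.36],[1,0.5,-10,0,0,0,0.36],[1,0.5,-16,0,0,0,0.36],[1,0.5,-20,0,0,0,0.36],[1,0.5,-20,0,0,0,0.36],[1,0.5,-20,0,0,0,0.36],[1,0.5,-20,0,0,0,0.36],[1,0.5,-20,0,0,0,0.36],[1,0.5,-20,0,0,0,0.36],[1,0.5,-20,0,0,0,0.36]],
])

```text
t: 16.65
position: [0.5246, -0.049, 0.1217]
orientation: [-2.121, -2.317, 0.0]
ft_force: [1.1, -0.0, -2.5]
gripper_width: 0.013
```

Call:
arm_command([
  [[1,0,-20,0,0,0,0],[1,0,-20,0,0,0,0],[1,0,-20,0,0,0,0],[1,0,-20,0,0,0,0],[1,0,-16,0,0,0,0],[1,0,-12,0,0,0,0],[1,0,-8,0,0,0,0],[1,0,-6,0,0,0,0],[1,0,-6,0,0,0,0],[1,0,-4,0,0,0,0]],
])

```text
t: 17.48
position: [0.5245, -0.18, 0.1216]
orientation: [-2.121, -2.317, 0.0]
ft_force: [0.9, 1.2, -4.8]
gripper_width: 0.0134
```

Call:
arm_command([
  [[1,0,0,-4,0,0,0],[1,0,0,-8,0,0,0],[1,0,0,-10,0,0,0],[1,0,0,-10,0,0,0],[1,0,0,-8,0,0,0],[1,0,0,-6,0,0,0],[1,0,0,-4,0,0,0],[1,0,0,0,0,0,0],[1,0,0,0,0,0,0],[1,0,0,0,0,0,0]],
])

```text
t: 18.32
position: [0.5249, -0.1801, 0.0722]
orientation: [2.121, 2.316, 0.0]
ft_force: [0.7, 0.2, -3.4]
gripper_width: 0.0131
```

```bash
python3 - <<'E'
from h import *
import pickle
P=pickle.load(open('P0.pkl','rb'))
o=[]
for n,(x0,y0,x1,y1) in [('side',(280,220,410,350)),('scene',(200,160,340,280))]:
    im=robot.grab_frame(n)[:,:,::-1]; cv2.imwrite(f'pics/{n}6.png',im); o.append(cv2.resize(np.ascontiguousarray(im[y0:y1,x0:x1]),(400,400) if n=='side' else (400,343),interpolation=cv2.INTER_CUBIC)[:343])
cv2.imwrite('pics/c6.png',np.hstack(o)); s=robot.get_state(); print(s['t'],s['position'],s['ft_force'],cv2.Rodrigues(s['orientation'])[0].round(4))
E
```

```text
18.4167 [ 0.52503367 -0.18012494  0.07245672] [ 0.33160445  0.3589946  -3.92246052] [[-8.770e-02  9.961e-01  1.300e-03]
 [ 9.961e-01  8.770e-02 -8.000e-04]
 [-9.000e-04  1.200e-03 -1.000e+00]]
```

View pics/c6.png

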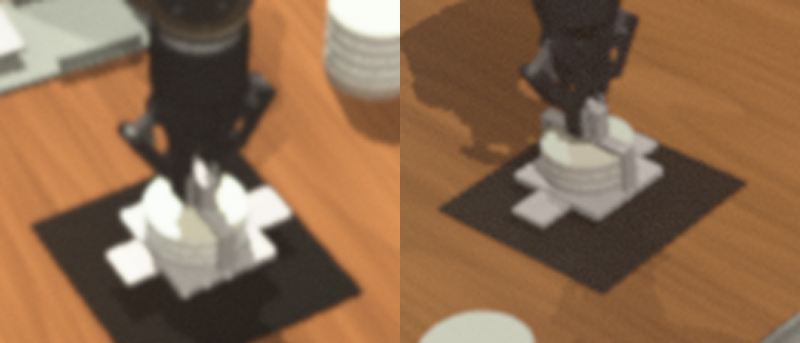

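The carrier is level over the middle of the mat, with its bottom about 20 mm above it. I'll lower it gently.

Call:
arm_command([
  [[1,0,0,-3,0,0,0],[1,0,0,-4,0,0,0],[1,0,0,-4,0,0,0],[1,0,0,-3,0,0,0],[1,0,0,-2,0,0,0],[1,0,0,-1,0,0,0],[1,0,0,0,0,0,0],[1,0,0,0,0,0,0],[1,0,0,0,0,0,0]],
])

```text
t: 19.17
position: [0.5247, -0.1799, 0.0549]
orientation: [2.122, 2.316, 0.0]
ft_force: [1.2, 0.3, -3.8]
gripper_width: 0.0132
```

Call:
arm_command([
  [[1,0,0,-0.5,0,0,0],[1,0,0,-0.5,0,0,0],[1,0,0,-0.5,0,0,0],[1,0,0,-0.5,0,0,0],[1,0,0,0,0,0,0],[1,0,0,0,0,0,0]],
])

```text
t: 19.67
position: [0.5245, -0.1798, 0.0527]
orientation: [-2.122, -2.317, 0.0]
ft_force: [0.7, 0.2, -4.2]
gripper_width: 0.0134
```

Call:
arm_command([
  [[1,0,0,-0.4,0,0,0],[1,0,0,-0.3,0,0,0],[1,0,0,-0.3,0,0,0],[1,0,0,0,0,0,0],[1,0,0,0,0,0,0]],
])

```text
t: 20.08
position: [0.5246, -0.1799, 0.0524]
orientation: [-2.122, -2.317, 0.0]
ft_force: [-2.8, 1.7, 2.6]
gripper_width: 0.0133
```

It's in contact with the mat. I'll ease the press a little and open slowly.

Call:
arm_command([
  [[1,0,0,0.2,0,0,0],[1,0,0,0,0,0,0],[1,0,0,0,0,0,0]],
], squeeze=20)

```text
t: 20.33
position: [0.5246, -0.1798, 0.0524]
orientation: [2.122, 2.317, -0.0]
ft_force: [-3.9, 2.4, 4.6]
gripper_width: 0.0132
```

Call:
arm_command([
  [[0.7,0,0,0,0,0,0],[0.6,0,0,0,0,0,0],[0.5,0,0,0,0,0,0],[0.4,0,0,0,0,0,0],[0.2,0,0,0,0,0,0],[0,0,0,0,0,0,0],[0,0,0,0,0,0,0],[0,0,0,0,0,0,0],[0,0,0,0,0,0,0]],
])

```text
t: 21.08
position: [0.5246, -0.1798, 0.0519]
orientation: [2.122, 2.317, 0.0]
ft_force: [0.4, 0.2, -0.3]
gripper_width: 0.0427
```

Call:
arm_command([
  [[0,0,0,5,0,0,0],[0,0,0,10,0,0,0],[0,0,0,15,0,0,0],[0,0,0,20,0,0,0],[0,0,0,25,0,0,0],[0,0,0,25,0,0,0],[0,0,0,25,0,0,0],[0,0,0,25,0,0,0],[0,0,0,0,0,0,0],[0,0,0,0,0,0,0]],
])

```text
t: 21.92
position: [0.5257, -0.1804, 0.205]
orientation: [2.118, 2.313, 0.002]
ft_force: [-0.4, -0.1, 0.1]
gripper_width: 0.0424
```

Call:
arm_command([
  [[0,0,0,0,0,0,0],[0,0,0,0,0,0,0],[0,0,0,0,0,0,0],[0,0,0,0,0,0,0]],
])

```text
t: 22.25
position: [0.5239, -0.1795, 0.2005]
orientation: [-2.12, -2.315, 0.001]
ft_force: [-0.1, -0.3, 0.4]
gripper_width: 0.0425
```

```bash
python3 - <<'E'
from h import *
import pickle
p=robot.camera_params('wrist'); im=robot.grab_frame('wrist')[:,:,::-1]; cv2.imwrite('pics/w7.png',im); pickle.dump(p,open('P7.pkl','wb'))
sc=robot.grab_frame('scene')[:,:,::-1]; cv2.imwrite('pics/scene7.png',sc); sd=robot.grab_frame('side')[:,:,::-1]; cv2.imwrite('pics/side7.png',sd)
c=np.zeros((480,800,3),np.uint8); c[:300,:400]=cv2.resize(im,(400,300)); c[:300,400:]=cv2.resize(sc,(400,300)); c[300:480,:240]=cv2.resize(sd,(240,180)); c[300:480,400:]=cv2.resize(np.ascontiguousarray(sd[220:340,270:420]),(225,180))[:, :225].repeat(1,0) if 0 else 0
c[300:480,400:625]=cv2.resize(np.ascontiguousarray(sd[220:340,270:420]),(225,180)); cv2.imwrite('pics/c7.png',c)
print(robot.get_state()['t'],robot.get_state()['ft_force'])
hs=cv2.cvtColor(np.ascontiguousarray(im),cv2.COLOR_BGR2HSV)
a=np.radians(5.)
for nm,X in [('mat centre',(.5245,-.1795,.004)),('h',(.5245,-.1795,.086)),('toe',(.5245-.072*np.cos(a),-.1795-.072*np.sin(a),.009)),('tongue',(.5245+.082*np.cos(a),-.1795+.082*np.sin(a),.009))]: print(nm,proj(p,X).round(1), (proj(p,X)*.625).round())
E
```

```text
22.4 [-0.35305398  0.38239069  1.07283767]
mat centre [319.1 211.8] [199. 132.]
h [319.2 232.4] [199. 145.]
toe [248.9 212.7] [156. 133.]
tongue [399.1 213. ] [249. 133.]
```

View pics/c7.png

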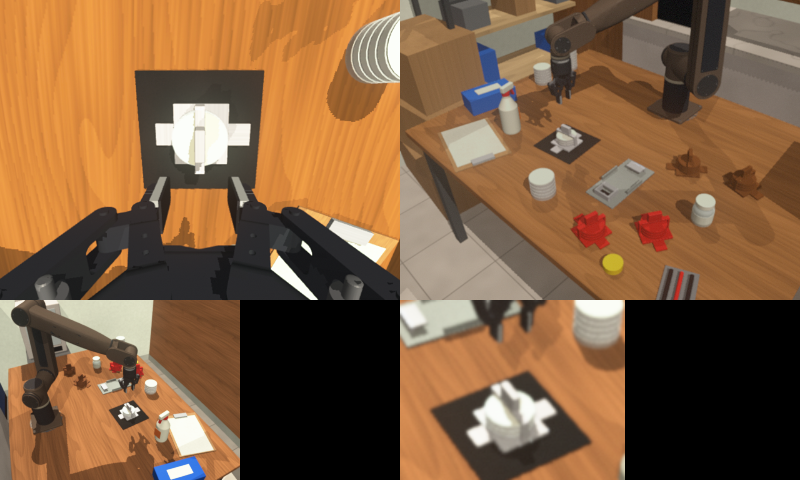

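The carrier lies flat and centred on the mat. In the wrist view the toe and tongue are at 156 and 250, against 156 and 249 predicted. The hand is clear and the other objects haven't moved. Handing in.

```bash
python3 -c "
from plant import robot
print(robot.job_done())"
```

```text
the job is handed in; nothing more can be done
None
```

The carrier is out of the dock, set down flat on the middle of the mat, and released. I handed the job in at about 22 s.

- **Release from the dock:** I gripped the handle, lifted 4 mm, and eased the carrier back about 19 mm to roughly 12 N on the stop; the largest reading was 12.7 N, against the 18 N limit. I then tilted the front up 9.5° about the tongue and drew it forward about 52 mm. The forces along and across the dock fell to about zero as soon as it moved forward.
- **Set-down:** I levelled the carrier, carried it over and lowered it in steps of half a millimetre or less. It pressed on the mat with only a few newtons before I let go.
- **Last checks:** The final wrist view put the toe and tongue within about 2 pixels of where they should be for the mat centre. The carrier lies flat, the hand is about 150 mm above where it let go and touching nothing, and the other objects look unmoved by eye.
- **Disagreements:**
  - The handle measured about 5 mm further forward than I expected, because the dock's base plate is evidently not centred on its origin. I went by the measured handle position.
  - The vertical force rose by about 7 N while pressing on the stop, probably from friction there, and went away once the carrier was free.

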